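# Blank off the open connector port

## Robot

A 6-joint arm with a two-finger parallel gripper is mounted at the origin on the work surface. World frame = base frame: x ahead of the robot, y to its left, z up, the work surface at z = 0. Lengths are in m, angles in rad, forces in N, time in s.
With the tool pointing down it reaches from about 0.375 to 0.975 m from the base axis. Payload 3.8 kg.
Tool frame: the origin (TCP) lies at the very end of the fingers, on their centre line; the grasp point (between the pads) lies 19 mm behind it; z points along the fingers, y is the direction in which the jaws open and shut (so a half turn about z gives the same grasp; the last joint's range is limited). The gripper opens to 85 mm and grips with 20 to 120 N. Pads are 22 mm wide; open, the fingers measure 114 mm over their backs; the gripper's body (76 mm by 85 mm) begins 54 mm behind the grasp point. The pads swing forward as they close: fully open they stand 13 mm farther back than shut.
Start: joints at [1.069, 0.264, 1.604, -0, 1.274, -0.037], TCP at [0.303, 0.603, 0.231] pointing down, gripper open.
Joint ranges: [-2.63, 2.63], [-0.94, 2.18], [0.31, 2.57], [-1.31, 4.45], [0, 2.66], [-2.55, 2.55]. Speed limits (rad/s): [2.57, 2.57, 3.14, 3.14, 3.14, 3.14].

## Interface

Orientations are given as a rotation vector (axis times angle).
In Python, from workcell import bot, viewer, finish_job gives the robot as it stands.
- The arm moves only by the tool servo_tool, never from a script. Its argument "plan" is a list that holds one entry, the list of rows, each a list of 6 numbers: the shift along the tool's x, y, z in cm, then the turn, a rotation vector about the tool's x, y, z in degrees. A call has 1 to 20 rows; each row is the pose to reach, as a shift and turn from the pose measured when the call began, along the tool's axes at that moment; what a row does not reach only later rows make up. A row lasts 1/12 s, in which the tool goes at most 41.7 mm and 7.16 degrees, less where a joint would pass 70% of its speed; a pose out of reach is approached as far as the arm can. A call with a gripper value outside its range is refused whole. "claw" is the finger opening in cm, from 0 to 8.54, set as the call begins (left out, the last holds). The fingers move at their own pace and stop on an object; "grip_force" is the grip in N (left out, the last holds). Time passes only in rows, so rows that repeat a pose let the fingers close. It gives the time, the measured TCP pose, the force and the opening at its end, in the units of the state.
- bot.read_state(): the state, without advancing time (a new reading comes with each control period).
- viewer.read_camera(name): name is "scene" or "top"; returns a dict with "color" (480x640x3 uint8, red, green, blue), "fx", "fy", "cx", "cy" (pixels), "eye" and "rotation" of the camera in the world. Camera axes: x right, y down, z forward; pixel columns grow to the right and rows downward; lengths in m; the calibration is good to about 2 mm. A picture is of the moment at which its call begins. There is no depth.
- finish_job(): hands the job in, once; it reports no verdict.
The state is a dict: "time": time; "q": joint angles; "joint_vel": joint speeds; "joint_torque": joint torques, N m; "tool_pos": TCP position; "tcp_rot": TCP orientation; "wrist_force": force on the tool from outside, world axes, zero at the start; "torque": the same for the moment, N m; "width": opening from 0.0 (shut) to 1.0 (fully open).
Only numpy, scipy, OpenCV 4.12 (cv2) and the standard library are available. Lean on these libraries where they do the work, as an engineer would, in place of code of your own. Each camera call takes 0.05 s, during which the arm holds its last target.

## Task

Push the loose steel blanking disc across the connector panel with your fingertips until it drops into the round recess of the open port and lies flat at its bottom, then push the swing clip round by its upright pin until it is fully over the disc. Only push: never lift the disc or stand it on edge, and leave the other things where they are.

Things in the scene. Friction and masses are not known exactly. Their poses are not given: they have to be found in the camera images.
- panel: Aluminium connector panel, fixed flat on the bench: 190 (x) by 280 (y) by 22 mm high. Origin at the centre of its underside; z up. In its middle is the open port, a round recess 50 mm across and 8 mm deep with vertical walls. Apart from the recess, the clip and what is loose on it, its top is plain.
- port (a point): Centre of the floor of the port's recess, 14 mm above the bench, 8 mm below the panel's top face. Same axes as the panel.
- disc: Loose plain steel blanking disc, 46 mm across, 8 mm thick, 60 to 130 g, starts flat on the panel's top face, to one side of the port. Origin at the centre of its underside, z its axis. Lying in the recess, its upper face is level with the panel's top face.
- connector: Bystander: loose round plug connector, upright on the panel on the other side of the port; 38 mm across the foot, 45 mm high. Origin at the centre of its underside.
- clip (a joint): Swing clip: flat steel arm 14 wide, 4 thick, 36 mm long from its vertical pivot, 2.5 mm clear above the panel's top. Rad: 0 = closed against its stop, arm pointing along panel -x over the disc's edge; grows as it opens, over +y towards +x (arm direction in panel axes: -cos, +sin), to 2.5. Starts at 1.75 to 2.3. About 1 N at the pin moves it; it stays where left.
- clip_pivot (a point): Pivot of the swing clip, at the level of the panel's top face, 48 mm from the port's centre along the panel's +x. The pivot hub is 18 mm across and rises to 10.5 mm above the panel's top face.
- clip_pin (a point): Top centre of the upright round pin on the clip's arm, 8 mm in diameter, 28 mm from the pivot; its top is 26 mm above the panel's top face and it is free from 6.5 mm above that face upwards. It moves with the clip.
- mug: Bystander: mug, 82 mm across, 95 mm high, beside the panel. Origin at the centre of its underside.
- vial_a: Bystander: upright capped clear vial on the bench, 26 mm across, 55 mm high. Origin at the centre of its underside.
- vial_b: Bystander: a vial like vial_a, upright on the panel near its +x, -y corner.
- locknut: Bystander: loose steel ring nut lying on the panel near the middle of its -x edge, 26 mm across, 10 mm high. Origin at the centre of its underside.
- tape: Bystander: roll of tape lying flat, 90 mm across, 20 mm high. Origin at the centre of its underside.
- driver: Bystander: screwdriver lying on the bench. Its x axis runs along it.
Mind the look-alikes: they are no part of the job. There is more than one size of the disc; the one meant has the size given above.

How it is judged:
By the outcome, as a careful person would: the job done as asked, in the order asked, and still so for the second after the job is handed in, with the robot touching nothing.
It also fails if it takes over 56 s, if anything falls off the work surface, if the arm or the gripper's body presses on something with over 40 N, if the wrist force passes 120 N, or if a joint passes its speed limit or range.

## Working session

There is one attempt and no reset: what is moved stays moved. The work goes in short steps, Python scripts to look and compute and a tool call to move; the robot and the scene stay as the last step left them, time stands still between calls to the robot, and variables do not carry over. Pictures are saved under pics/ and viewed, and the job is handed in when it is done.

Besides the shell and the picture viewer there is one more tool, called after "Call:" as a command line: name --argument value ..., lists and objects as JSON in quotes. servo_tool: Moves the arm, as the interface text tells. Its arguments: {"type":"object","properties":{"plan":{"type":"array"},"claw":{"type":"number"},"grip_force":{"type":"number"}},"required":["plan"]}

```bash
mkdir -p pics
cat > h.py <<'E'
from workcell import bot, viewer, finish_job
import numpy as np, cv2
def cam(n,save=None):
    c=viewer.read_camera(n)
    if save: cv2.imwrite('pics/'+save+'.png',cv2.cvtColor(c['color'],cv2.COLOR_RGB2BGR)); np.savez('pics/'+save+'.npz',**c)
    return c
def load(s): return dict(np.load('pics/'+s+'.npz'))
def pt(c,u,v,z):
    d=np.array([(u-c['cx'])/c['fx'],(v-c['cy'])/c['fy'],1.]); d=c['rotation']@d; e=np.array(c['eye'])
    return e+d*(z-e[2])/d[2]
def px(c,p):
    q=np.array(c['rotation']).T@(np.array(p)-c['eye']); return np.array([c['fx']*q[0]/q[2]+c['cx'],c['fy']*q[1]/q[2]+c['cy']])
def crop(c,u0,v0,u1,v1,k,name):
    im=cv2.cvtColor(c['color'],cv2.COLOR_RGB2BGR)[v0:v1,u0:u1]
    cv2.imwrite('pics/'+name+'.png',cv2.resize(im,None,fx=k,fy=k,interpolation=cv2.INTER_CUBIC))
E
python3 - <<'E'
from h import *
print(bot.read_state())
for n in('scene','top'):
    c=cam(n,n+'0'); print(n,c['fx'],c['cx'],c['cy'],c['eye'],c['rotation'])
E
```

```text
{'time': 0.0, 'q': array([ 1.06912048e+00,  2.64749235e-01,  1.60538122e+00,  3.33787915e-05,
        1.27371911e+00, -3.69004606e-02]), 'joint_vel': array([-0.00091909,  0.00087642, -0.00017897, -0.00050232,  0.00037813,
       -0.00076048]), 'joint_torque': array([-2.33693763e-04, -5.15109408e+01, -3.67319870e+01, -3.70933076e-04,
        1.28739982e-02, -1.75140184e-05]), 'tool_pos': array([0.30218539, 0.6027516 , 0.22996079]), 'tcp_rot': array([-0.72338329, -3.05652481,  0.00340336]), 'wrist_force': array([-0.01735693, -0.1973447 , -0.5243376 ]), 'torque': array([-0.02182534, -0.07220151,  0.03401171]), 'width': 0.9970972716437082}
scene 498.34564900234284 315.73159584757167 232.6539489843241 [1.12389902 0.14758817 0.86414595] [-1.63638517 -2.07034078  0.68981984]
top 442.57896897463127 320.76440338412704 238.3207372406854 [ 0.43809132 -0.00125852  1.13896825] [-2.12953367  2.19203376 -0.10446023]
```

View pics/top0.png

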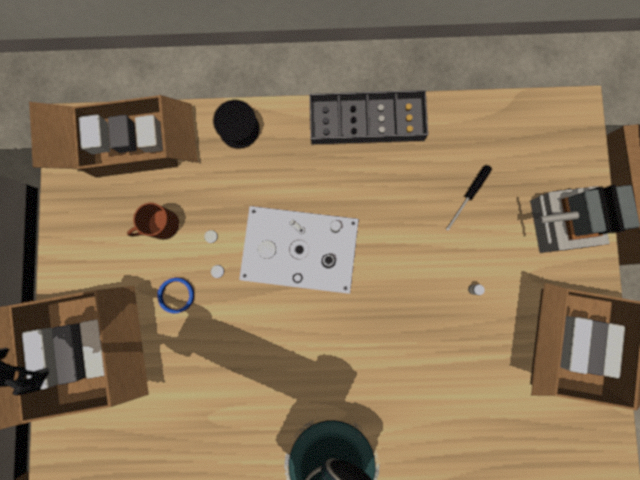

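View pics/scene0.png

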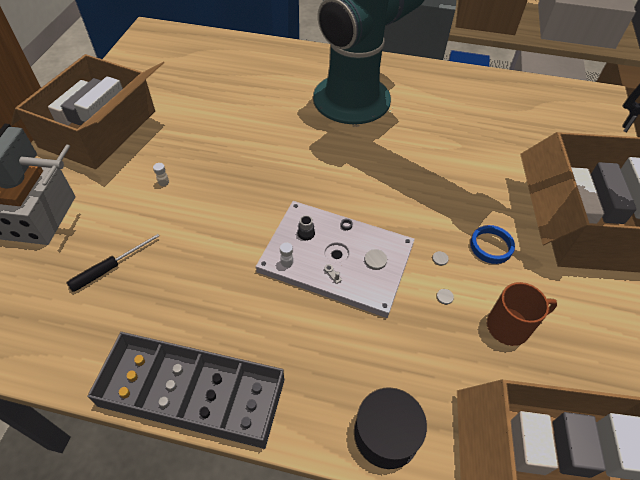

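```bash
sed -i "s/^def load/from scipy.spatial.transform import Rotation as R\ndef load/; s/c=viewer.read_camera(n)/c=dict(viewer.read_camera(n)); c['rotation']=R.from_rotvec(c['rotation']).as_matrix()/" h.py
python3 - <<'E'
from h import *
for n in('scene','top'):
    c=load(n+'0'); 
    if c['rotation'].ndim==1: c['rotation']=R.from_rotvec(c['rotation']).as_matrix()
    np.savez('pics/'+n+'0.npz',**c)
    if n=='top': crop(c,200,190,370,310,4.7,'t1')
    else: crop(c,250,190,460,330,3.8,'s1')
E
```

```text
(no output)
```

View pics/t1.png

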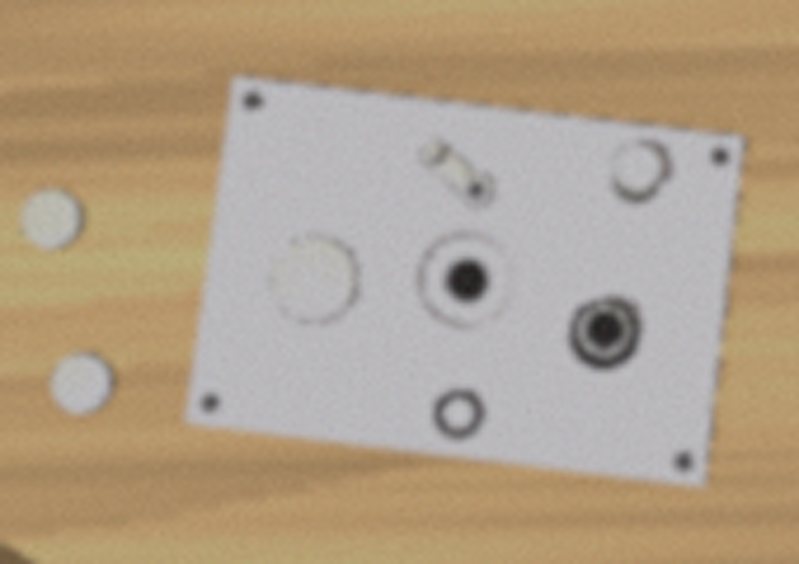

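View pics/s1.png

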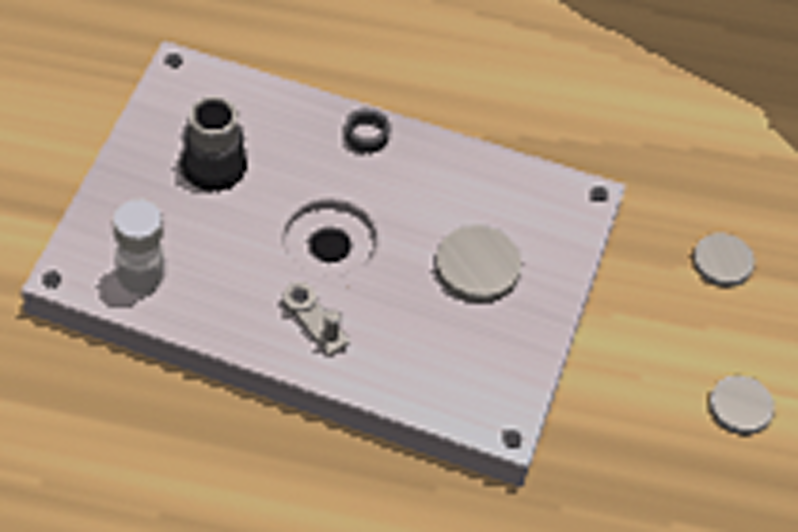

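Run:
```python
from h import *
from scipy.optimize import least_squares
t=load('top0'); s=load('scene0')
T=lambda u,v:(200+u/4.7-.4,190+v/4.7-.4)
S=lambda u,v:(250+u/3.8-.37,190+v/3.8-.37)
P=lambda c,f,u,v,z:pt(c,*f(u,v),z)[:2]
# corner order local: (+x,+y),(+x,-y),(-x,-y),(-x,+y)
tc=[(232,76),(746,135),(706,486),(187,422)]
sc=[(524,467),(22,292),(165,43),(624,185)]
loc=np.array([(.095,.14),(.095,-.14),(-.095,-.14),(-.095,.14)])
for n,c,f,cs in(('top',t,T,tc),('scene',s,S,sc)):
    w=np.array([P(c,f,*p,.022) for p in cs])
    def m(x): 
        r=np.array([[np.cos(x[2]),-np.sin(x[2])],[np.sin(x[2]),np.cos(x[2])]]); return loc@r.T+x[:2]
    o=least_squares(lambda x:(m(x)-w).ravel(),[.4,.05,0]); x=o.x
    print(n,'panel',x.round(4),'deg',np.degrees(x[2]).round(2),'res mm',(o.fun*1e3).round(1))
def toL(w,x=x):pass
print('top: port',P(t,T,465,280,.022),'disc',P(t,T,315,280,.030),'pivot',P(t,T,480,190,.0325),'pin',P(t,T,434,150,.048),'conn foot',P(t,T,605,332,.03))
print('disc diam', np.linalg.norm(P(t,T,271,280,.03)-P(t,T,359,280,.03)),'bench discs',np.linalg.norm(P(t,T,20,218,.008)-P(t,T,82,218,.008)))
print('scene: port',P(s,S,331,236,.022),'disc',P(s,S,479,261,.030),'pivot',P(s,S,298,293,.0325),'pin',P(s,S,333,317,.048),'conn', P(s,S,212,113,.067))
```

```text
top panel [ 0.5338  0.0651 -0.1468] deg -8.41 res mm [ 0.1 -1.2  0.1  0.6  0.3  0.1 -0.5  0.4]
scene panel [ 0.5304  0.0666 -0.1501] deg -8.6 res mm [ 0.   1.5 -0.5 -0.4 -0.4 -1.4  0.9  0.3]
top: port [0.53278909 0.066284  ] disc [0.53446526 0.14617071] pivot [0.58008012 0.05649301] pin [0.60018502 0.07956969] conn foot [ 0.50211157 -0.00824515]
disc diam 0.04721334497610358 bench discs 0.03414157305061827
scene: port [0.52926136 0.06692481] disc [0.53224185 0.1480665 ] pivot [0.5768045 0.0584286] pin [0.59716777 0.08062922] conn [ 0.49628653 -0.00787637]
```

```bash
cat >> h.py <<'E'
def go(p,yaw_dir=None):
    """shift (cm) in tool axes to world p; turn about tool z (deg) so that tool y (mod 180) lies along yaw_dir (world xy)"""
    s=bot.read_state(); M=R.from_rotvec(s['tcp_rot']).as_matrix(); d=M.T@(np.array(p)-s['tool_pos'])*100
    out=[d.round(2)]
    if yaw_dir is not None:
        y=M.T@np.array([*yaw_dir,0.]); a=np.degrees(np.arctan2(-y[0],y[1])); a=(a+90)%180-90
        out.append(a.round(1))
    z=M.T@np.array([0,0,-1.]); out.append(('tilt corr deg',np.degrees(np.cross([0,0,1],z)).round(2)))
    return out
def st():
    s=bot.read_state(); M=R.from_rotvec(s['tcp_rot']).as_matrix()
    print('t',round(s['time'],2),'pos',s['tool_pos'].round(4),'x',M[:,0].round(3),'y',M[:,1].round(3),'z',M[:,2].round(3),'F',s['wrist_force'].round(1),'w',round(s['width'],3),'q6',s['q'][5].round(2))
E
python3 - <<'E'
from h import *
st()
print(go((.534,.193,.12),(1,-.03)))
t=load('top0');print(pt(t,150,220,.09))
E
```

```text
t 0.1 pos [0.3022 0.6028 0.2301] x [-0.894  0.448  0.   ] y [ 0.448  0.894 -0.002] z [-0.001 -0.002 -1.   ] F [ 0.4 -0.5 -0.3] w 1.001 q6 -0.04
[array([-39.09, -26.22,  11.06]), np.float64(65.1), ('tilt corr deg', array([-0.12, -0.  ,  0.  ]))]
[0.60790475 0.41808975 0.09      ]
```

Call:
servo_tool --plan '[[[-19.5,-13.1,2,0,0,30],[-39.1,-26.2,8,0,0,65],[-39.1,-26.2,11,0,0,65],[-39.1,-26.2,11,0,0,65],[-39.1,-26.2,11,0,0,65],[-39.1,-26.2,11,0,0,65],[-39.1,-26.2,11,0,0,65],[-39.1,-26.2,11,0,0,65],[-39.1,-26.2,11,0,0,65],[-39.1,-26.2,11,0,0,65],[-39.1,-26.2,11,0,0,65],[-39.1,-26.2,11,0,0,65],[-39.1,-26.2,11,0,0,65],[-39.1,-26.2,11,0,0,65],[-39.1,-26.2,11,0,0,65],[-39.1,-26.2,11,0,0,65],[-39.1,-26.2,11,0,0,65],[-39.1,-26.2,11,0,0,65]]]' --claw 3

```text
time: 1.6
tool_pos: [0.5339, 0.1944, 0.121]
tcp_rot: [2.25, 2.191, -0.002]
wrist_force: [0.1, -0.1, -0.3]
width: 0.352
```

Run:
```python
from h import *
st()
print(go((.534,.193,.027),(1,-.03)))
c=cam('scene','s2');crop(c,250,90,450,330,2.5,'s2c');c=cam('top','t2');crop(c,200,190,370,310,4.7,'t2c')
```

```text
t 1.6 pos [0.5339 0.1944 0.121 ] x [ 0.027  1.    -0.001] y [ 1.    -0.027 -0.   ] z [-0.    -0.001 -1.   ] F [ 0.1 -0.1 -0.3] w 0.352 q6 0.33
[array([-0.12,  0.01,  9.4 ]), np.float64(0.2), ('tilt corr deg', array([-0.02,  0.08,  0.  ]))]
```

View pics/s2c.png

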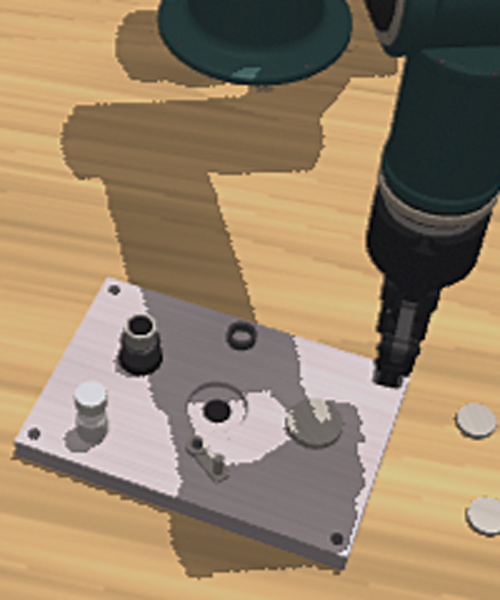

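Call:
servo_tool --plan '[[[0,0,4,0,0,0],[-0.1,0,7,0,0,0],[-0.1,0,9,0,0,0],[-0.1,0,9.3,0,0,0],[-0.1,0,9.3,0,0,0],[-0.1,0,9.3,0,0,0]]]'

```text
time: 2.2
tool_pos: [0.5347, 0.1934, 0.0289]
tcp_rot: [2.25, 2.191, -0.0]
wrist_force: [0.3, -0.6, 0.1]
width: 0.354
```

Run:
```python
from h import *
st()
c=cam('scene','s3');crop(c,310,190,450,320,5,'s3c');c=cam('top','t3');crop(c,200,190,370,310,4.7,'t3c')
for n in 'scene','top':
    c=load(n[0]+'3'); s=bot.read_state(); M=R.from_rotvec(s['tcp_rot']).as_matrix()
    for ly in (.015,-.015,.03,-.03): print(n,ly,[px(c,s['tool_pos']+M@np.array([lx,ly,0])).round(1) for lx in(-.011,.011)])
```

```text
t 2.2 pos [0.5347 0.1934 0.0289] x [ 0.027  1.    -0.001] y [ 1.    -0.027  0.001] z [ 0.001 -0.001 -1.   ] F [ 0.3 -0.6  0.1] w 0.354 q6 0.33
scene 0.015 [array([391.2, 268.9]), array([402.1, 271.3])]
scene -0.015 [array([393.5, 257. ]), array([404.3, 259.4])]
scene 0.03 [array([389.9, 275. ]), array([400.9, 277.4])]
scene -0.03 [array([394.7, 251.3]), array([405.3, 253.6])]
top 0.015 [array([252.2, 243.3]), array([243.5, 243.3])]
top -0.015 [array([252.1, 255.1]), array([243.3, 255.2])]
top 0.03 [array([252.3, 237.3]), array([243.6, 237.4])]
top -0.03 [array([252. , 261.1]), array([243.2, 261.1])]
```

View pics/s3c.png

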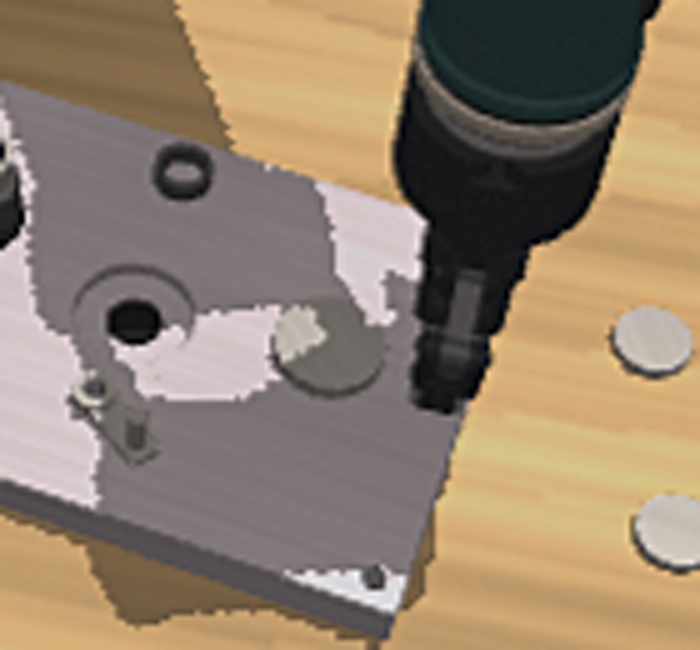

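View pics/t3c.png

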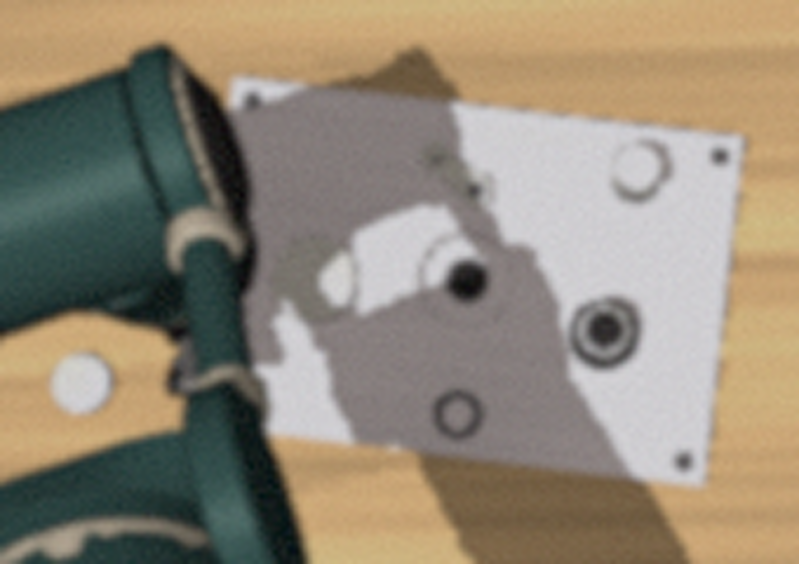

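Call:
servo_tool --plan '[[[0,0,0.25,0,0,0],[0,0,0.5,0,0,0],[0,0,0.5,0,0,0],[0,0,0.5,0,0,0]]]'

```text
time: 2.63
tool_pos: [0.5359, 0.1937, 0.0254]
tcp_rot: [2.249, 2.19, 0.004]
wrist_force: [-0.4, 0.1, 0.1]
width: 0.348
```

Run:
```python
from h import *
st()
c=cam('scene','s4');crop(c,370,240,420,290,12,'s4c')
```

```text
t 2.63 pos [0.5359 0.1937 0.0254] x [ 0.027  1.    -0.   ] y [ 1.    -0.027  0.004] z [ 0.004 -0.    -1.   ] F [-0.4  0.1  0.1] w 0.348 q6 0.33
```

View pics/s4c.png

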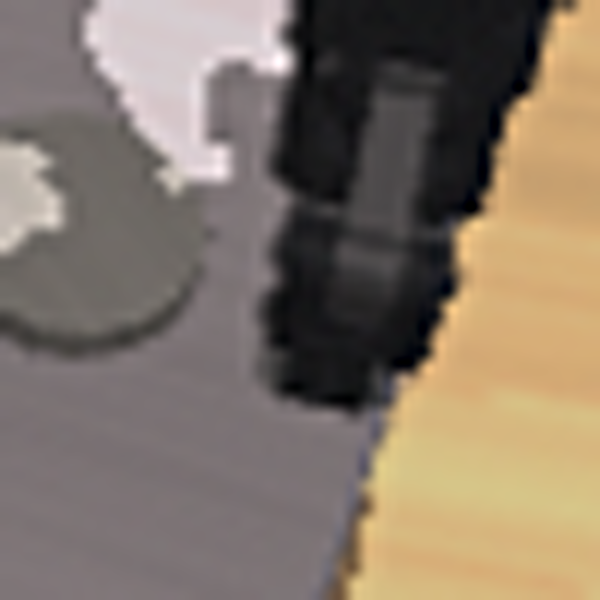

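Call:
servo_tool --plan '[[[0,-0.1,0.2,0,0.2,0],[-0.6,-0.12,0.2,0,0.2,0],[-1.2,-0.12,0.2,0,0.2,0],[-1.8,-0.12,0.2,0,0.2,0],[-2.4,-0.12,0.2,0,0.2,0],[-2.9,-0.12,0.2,0,0.2,0],[-2.9,-0.12,0.2,0,0.2,0],[-2.9,-0.12,0.2,0,0.2,0]]]'

```text
time: 3.35
tool_pos: [0.5339, 0.1641, 0.0233]
tcp_rot: [2.252, 2.19, 0.007]
wrist_force: [-0.2, -0.6, -0.2]
width: 0.351
```

Run:
```python
from h import *
st()
c=cam('scene','s5');crop(c,310,220,430,310,6.6,'s5c')
c=cam('top','t5');crop(c,240,210,330,280,8,'t5c')
```

```text
t 3.35 pos [0.5339 0.1641 0.0233] x [0.028 1.    0.003] y [ 1.    -0.028  0.003] z [ 0.003  0.003 -1.   ] F [-0.2 -0.6 -0.2] w 0.351 q6 0.28
```

View pics/s5c.png

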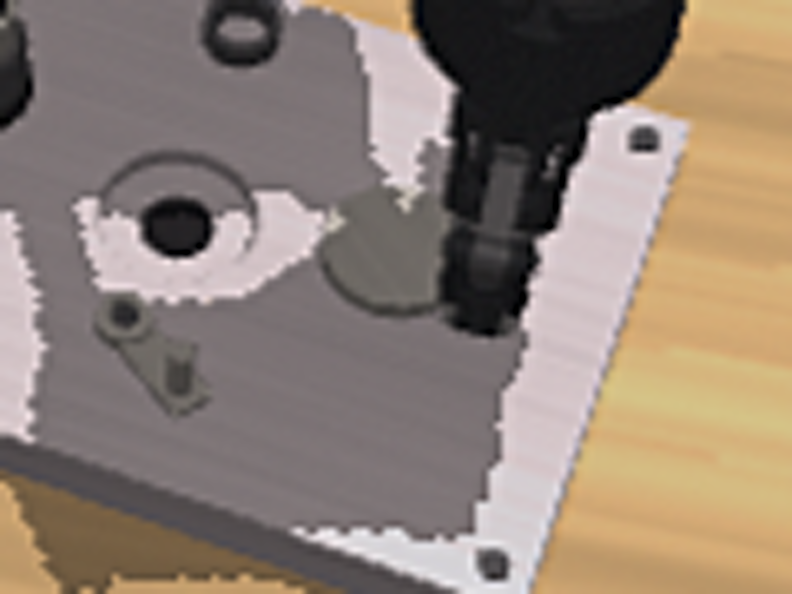

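View pics/t5c.png

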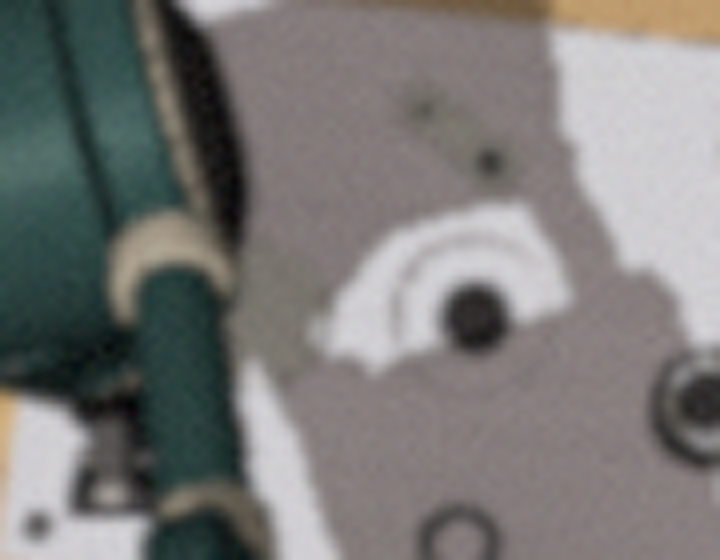

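Run:
```python
from h import *
c=load('s5');f=lambda u,v:(310+u/6.6-.42,220+v/6.6-.42)
print(pt(c,*f(393,246),.03), px(c,[.533,.1356,.03]))
print('ell', [((px(c,[.533+.023*np.cos(a),.1356+.023*np.sin(a),.03])-[309.58,219.58])*6.6).round(0) for a in np.radians([0,60,120,180,240,270,300])])
print('port rim L/R/top', pt(c,*f(98,220),.022),pt(c,*f(258,222),.022),pt(c,*f(178,152),.022))
t=load('t5');g=lambda u,v:(240+u/8-.44,210+v/8-.44)
print('top port hole',pt(t,*g(476,317),.014),'rim top',pt(t,*g(478,232),.022),'rim left',pt(t,*g(396,315),.022))
s=load('scene0');S=lambda u,v:(250+u/3.8-.37,190+v/3.8-.37)
print('scene rim L,R,top',pt(s,*S(284,238),.022),pt(s,*S(377,238),.022),pt(s,*S(331,199),.022),'hole',pt(s,*S(330,244),.014))
```

```text
[0.53182068 0.13448643 0.03      ] [369.57137022 257.42172754]
ell [array([384., 310.]), array([454., 293.]), array([465., 233.]), array([408., 191.]), array([339., 208.]), array([323., 235.]), array([326., 267.])]
port rim L/R/top [0.53820051 0.04278292 0.022     ] [0.52710191 0.0916853  0.022     ] [0.50634383 0.06182358 0.022     ]
top port hole [0.53340122 0.06543142 0.014     ] rim top [0.5597698  0.06369942 0.022     ] rim left [0.53410144 0.09029203 0.022     ]
scene rim L,R,top [0.53662035 0.04230312 0.022     ] [0.52464188 0.09157531 0.022     ] [0.50468572 0.06188129 0.022     ] hole [0.52901151 0.06670633 0.014     ]
```

Call:
servo_tool --plan '[[[-0.5,0,0,0,0,0],[-1.1,0,0,0,0,0],[-1.7,0,0,0,0,0],[-2.3,0,0,0,0,0],[-2.9,0,0,0,0,0],[-3.5,0,0,0,0,0],[-4.1,0,0,0,0,0],[-4.6,0,0,0,0,0],[-5.0,0,0,0,0,0],[-5.3,0,0,0,0,0],[-5.5,0,0,0,0,0],[-5.5,0,0,0,0,0],[-5.5,0,0,0,0,0]]]'

```text
time: 4.53
tool_pos: [0.5325, 0.1095, 0.0231]
tcp_rot: [2.251, 2.191, 0.007]
wrist_force: [0.1, 0.1, 0.0]
width: 0.348
```

Run:
```python
from h import *
st()
c=cam('scene','s6');crop(c,300,210,400,300,6.6,'s6c')
c=cam('top','t6');crop(c,240,210,330,280,8,'t6c')
```

```text
t 4.53 pos [0.5325 0.1095 0.0231] x [0.027 1.    0.003] y [ 1.    -0.027  0.003] z [ 0.004  0.003 -1.   ] F [0.1 0.1 0. ] w 0.348 q6 0.18
```

View pics/s6c.png

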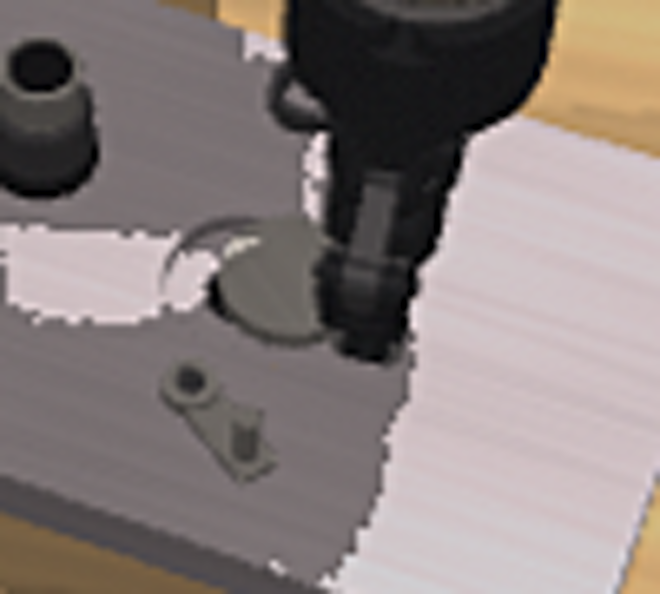

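View pics/t6c.png

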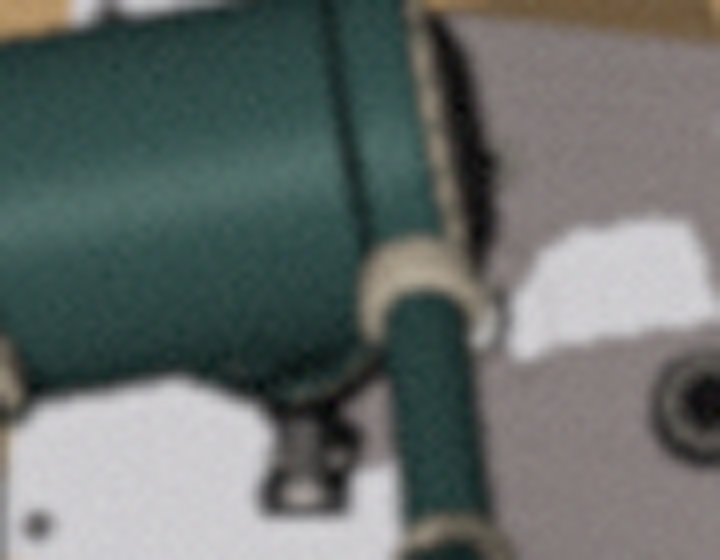

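Call:
servo_tool --plan '[[[-0.3,0,0,0,0,0],[-0.6,0,0,0,0,0],[-0.8,0,0,0,0,0],[-1.0,0,0,0,0,0],[-1.2,0,0,0,0,0],[-1.35,0,0,0,0,0],[-1.35,0,0,0,0,0],[-1.35,0,0,0,0,0]]]'

```text
time: 5.3
tool_pos: [0.532, 0.096, 0.023]
tcp_rot: [2.251, 2.191, 0.007]
wrist_force: [0.2, 0.5, -0.1]
width: 0.352
```

Run:
```python
from h import *
st()
c=cam('scene','s7');crop(c,300,210,390,290,8,'s7c')
```

```text
t 5.3 pos [0.532 0.096 0.023] x [0.027 1.    0.003] y [ 1.    -0.027  0.003] z [ 0.003  0.003 -1.   ] F [ 0.2  0.5 -0.1] w 0.352 q6 0.16
```

View pics/s7c.png

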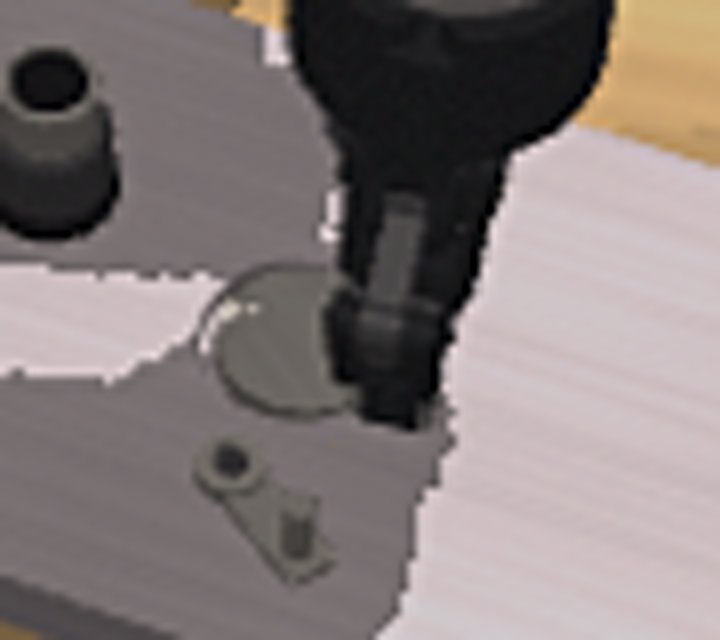

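Call:
servo_tool --plan '[[[-0.1,0,0,0,0,0],[-0.2,0,0,0,0,0],[-0.3,0,0,0,0,0],[-0.3,0,0,0,0,0],[-0.3,0,0,0,0,0]]]'

```text
time: 5.77
tool_pos: [0.532, 0.0931, 0.023]
tcp_rot: [2.251, 2.191, 0.007]
wrist_force: [0.1, -0.4, 0.7]
width: 0.349
```

Run:
```python
from h import *
st()
c=cam('scene','s8');crop(c,300,210,390,290,8,'s8c')
```

```text
t 5.77 pos [0.532  0.0931 0.023 ] x [0.027 1.    0.003] y [ 1.    -0.027  0.003] z [ 0.003  0.003 -1.   ] F [ 0.1 -0.4  0.7] w 0.349 q6 0.15
```

View pics/s8c.png

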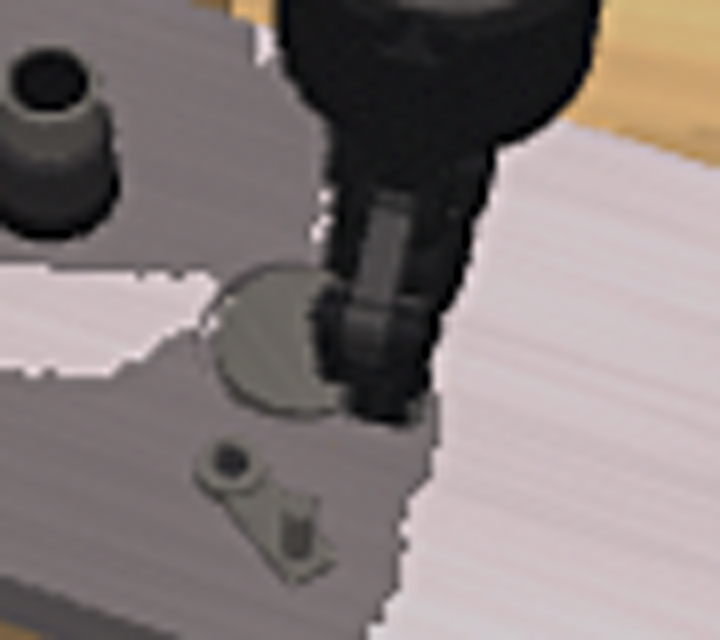

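Call:
servo_tool --plan '[[[0.3,0,-2,0,0,0],[0.5,0,-5,0,0,0],[4,2,-8,0,0,0],[7,4,-10,0,0,0],[10,6,-10,0,0,0],[10,6,-10,0,0,0],[10,6,-10,0,0,0]]]'

```text
time: 6.4
tool_pos: [0.5959, 0.1932, 0.1245]
tcp_rot: [2.248, 2.193, 0.011]
wrist_force: [-0.6, 0.6, -1.0]
width: 0.347
```

Run:
```python
from h import *
st()
c=cam('scene','s9');crop(c,300,210,390,290,8,'s9c')
c=cam('top','t9');crop(c,240,210,330,280,8,'t9c')
p=np.array([.599,.0805]); v=np.radians(-43)
print(go((*p,.06),(np.cos(v),np.sin(v))))
```

```text
t 6.4 pos [0.5959 0.1932 0.1245] x [0.024 1.    0.004] y [ 1.    -0.025  0.006] z [ 0.006  0.004 -1.   ] F [-0.6  0.6 -1. ] w 0.347 q6 0.3
[array([-11.03,   0.86,   6.23]), np.float64(41.5), ('tilt corr deg', array([ 0.07, -0.13,  0.  ]))]
```

View pics/s9c.png

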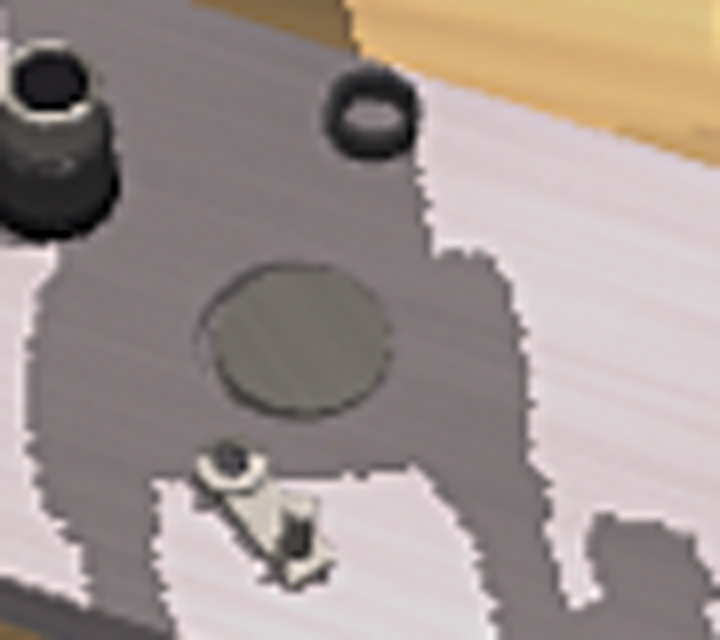

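View pics/t9c.png

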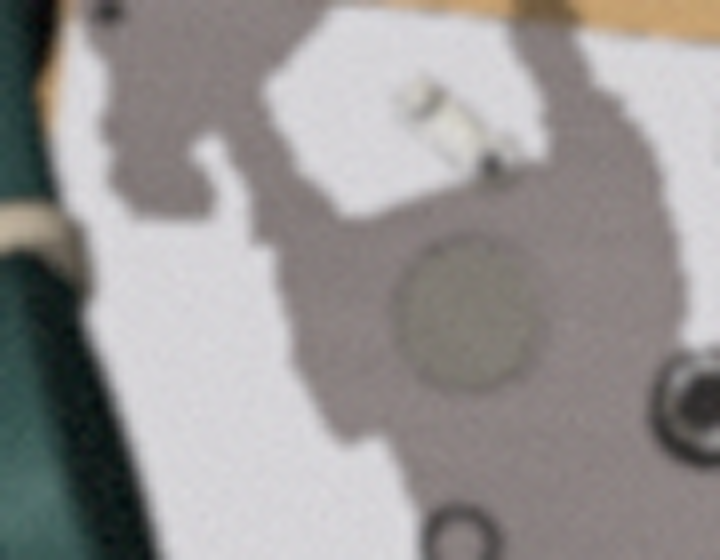

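Run:
```python
from h import *
c=load('s9')
im=cv2.cvtColor(c['color'],cv2.COLOR_RGB2BGR)[236:268,320:354].astype(float)
im=np.clip((im-40)*2.2,0,255).astype('uint8'); k=18
b=cv2.resize(im,None,fx=k,fy=k,interpolation=cv2.INTER_CUBIC)
cv2.imwrite('pics/s9z.png',b)
```

```text
(no output)
```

View pics/s9z.png

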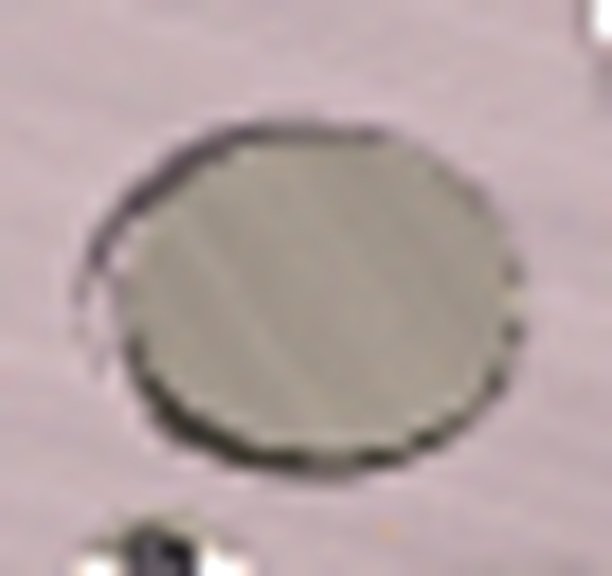

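Run:
```python
from h import *
k=18
A=np.linspace(0,2*np.pi,200)
def draw(name,out,circs):
    c=load(name); im=cv2.cvtColor(c['color'],cv2.COLOR_RGB2BGR)[236:268,320:354].astype(float)
    im=np.clip((im-40)*(2.2 if name=='s9' else 1.1),0,255).astype('uint8')
    b=cv2.resize(im,None,fx=k,fy=k,interpolation=cv2.INTER_CUBIC)
    for (x,y,r,z,col) in circs:
        P=np.array([(px(c,[x+r*np.cos(a),y+r*np.sin(a),z])-[320,236]+.5)*k for a in A]).astype(int)
        cv2.polylines(b,[P],True,col,1)
    return b
b0=draw('scene0','',[(.5306,.0670,.025,.022,(0,0,255))])
b1=draw('s9','',[(.5306,.0670,.025,.022,(0,0,255)),(.5306,.0685,.023,.022,(255,0,0))])
v=np.hstack([b0,b1]); cv2.imwrite('pics/ov.png',cv2.resize(v,(800,int(800*v.shape[0]/v.shape[1]))))
```

```text
(no output)
```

View pics/ov.png

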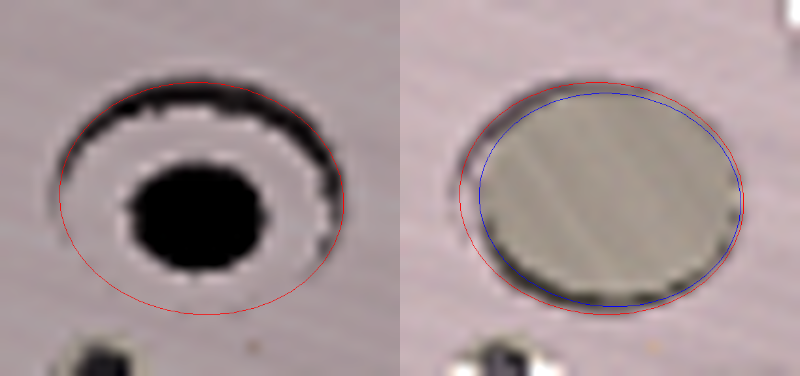

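Call:
servo_tool --plan '[[[-4,0.3,0,0,0,10],[-8,0.6,2,0,0,20],[-11,0.9,4,0,0,30],[-11,0.9,5.5,0,0,41.5],[-11,0.9,6,0,0,41.5],[-11,0.9,6,0,0,41.5],[-11,0.9,6,0,0,41.5],[-11,0.9,6,0,0,41.5]]]'

```text
time: 7.17
tool_pos: [0.5979, 0.0796, 0.0615]
tcp_rot: [-2.878, -1.254, -0.0]
wrist_force: [-0.7, 0.2, 0.2]
width: 0.354
```

Run:
```python
from h import *
st()
c=cam('scene','sa');crop(c,300,190,400,290,6,'sac')
v=np.radians(-43)
print(go((.599,.0805,.034),(np.cos(v),np.sin(v))))
```

```text
t 7.17 pos [0.5979 0.0796 0.0615] x [0.681 0.732 0.001] y [ 0.732 -0.681 -0.002] z [-0.001  0.002 -1.   ] F [-0.7  0.2  0.2] w 0.354 q6 0.84
[array([0.07, 0.  , 2.8 ]), np.float64(0.1), ('tilt corr deg', array([-0.06, -0.09,  0.  ]))]
```

View pics/sac.png

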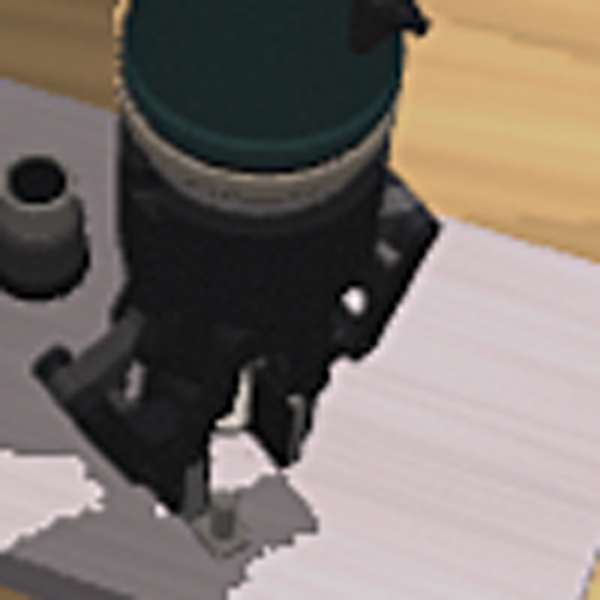

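Run:
```python
from h import *
c=load('sa')
f=lambda p:((px(c,p)-[300,190]+.5)*6).round(0)
print(f([.5979,.0796,.048]),f([.5979,.0796,.0615]))
for s in(1,-1): print(f(np.array([.5979,.0796,.0615])+s*.015*np.array([.732,-.681,0])))
crop(c,325,260,350,290,20,'saz')
g=lambda u,v,z:pt(c,300+u/6-.42,190+v/6-.42,z)
print(g(224,500,.048))
```

```text
[223. 503.] [225. 480.]
[187. 501.]
[263. 458.]
[0.59701558 0.0799062  0.048     ]
```

View pics/saz.png

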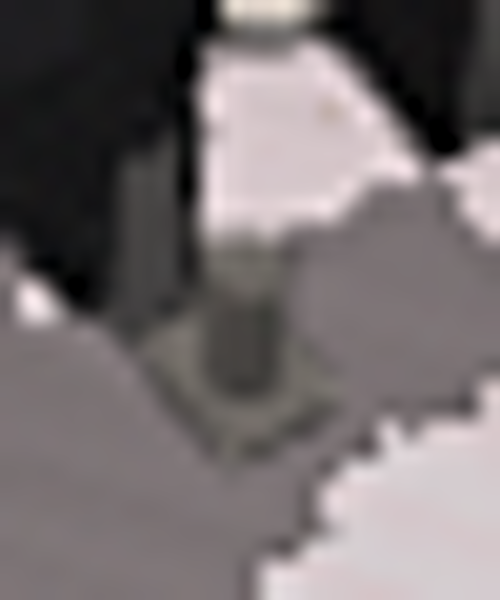

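Call:
servo_tool --plan '[[[0,0,0.7,0,0,0],[0,0,1.4,0,0,0],[0,0,2.1,0,0,0],[0,0,2.7,0,0,0],[0,0,2.7,0,0,0],[0,0,2.7,0,0,0]]]'

```text
time: 7.72
tool_pos: [0.5977, 0.0801, 0.034]
tcp_rot: [-2.878, -1.255, 0.001]
wrist_force: [0.5, 0.2, -0.2]
width: 0.35
```

Run:
```python
from h import *
st()
c=cam('scene','sb');crop(c,310,240,360,290,12,'sbc')
```

```text
t 7.72 pos [0.5977 0.0801 0.034 ] x [0.68  0.733 0.   ] y [ 0.733 -0.68  -0.002] z [-0.002  0.002 -1.   ] F [ 0.5  0.2 -0.2] w 0.35 q6 0.84
```

View pics/sbc.png

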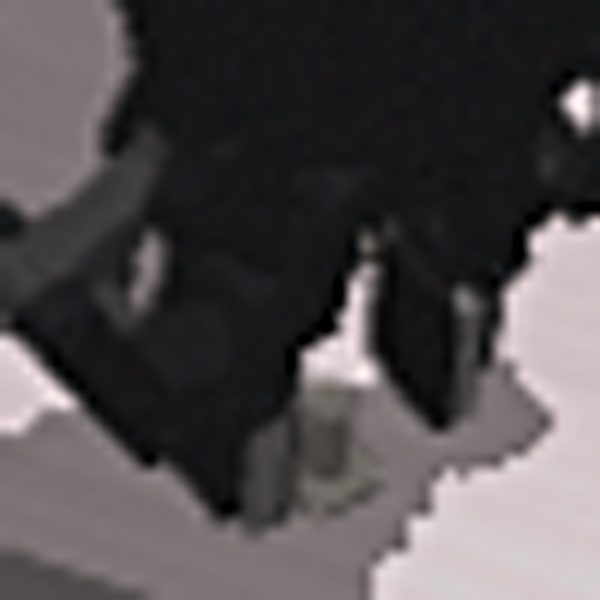

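Run:
```python
import numpy as np
for D in range(6,103,6):
    a=np.radians(D); print([round(2.8*(np.cos(a)-1),2),round(-2.8*np.sin(a),2),0,0,0,-D],end=', ')
```

```text
[np.float64(-0.02), np.float64(-0.29), 0, 0, 0, -6], [np.float64(-0.06), np.float64(-0.58), 0, 0, 0, -12], [np.float64(-0.14), np.float64(-0.87), 0, 0, 0, -18], [np.float64(-0.24), np.float64(-1.14), 0, 0, 0, -24], [np.float64(-0.38), np.float64(-1.4), 0, 0, 0, -30], [np.float64(-0.53), np.float64(-1.65), 0, 0, 0, -36], [np.float64(-0.72), np.float64(-1.87), 0, 0, 0, -42], [np.float64(-0.93), np.float64(-2.08), 0, 0, 0, -48], [np.float64(-1.15), np.float64(-2.27), 0, 0, 0, -54], [np.float64(-1.4), np.float64(-2.42), 0, 0, 0, -60], [np.float64(-1.66), np.float64(-2.56), 0, 0, 0, -66], [np.float64(-1.93), np.float64(-2.66), 0, 0, 0, -72], [np.float64(-2.22), np.float64(-2.74), 0, 0, 0, -78], [np.float64(-2.51), np.float64(-2.78), 0, 0, 0, -84], [np.float64(-2.8), np.float64(-2.8), 0, 0, 0, -90], [np.float64(-3.09), np.float64(-2.78), 0, 0, 0, -96], [np.float64(-3.38), np.float64(-2.74), 0, 0, 0, -102],
```

Call:
servo_tool --plan '[[[0,0,0,0,0,0],[0,0,0,0,0,0],[0,0,0,0,0,0],[-0.02,-0.29,0,0,0,-6],[-0.06,-0.58,0,0,0,-12],[-0.14,-0.87,0,0,0,-18],[-0.24,-1.14,0,0,0,-24],[-0.38,-1.4,0,0,0,-30],[-0.53,-1.65,0,0,0,-36],[-0.72,-1.87,0,0,0,-42],[-0.93,-2.08,0,0,0,-48],[-0.93,-2.08,0,0,0,-48],[-0.93,-2.08,0,0,0,-48]]]' --claw 1.6

```text
time: 8.85
tool_pos: [0.577, 0.0876, 0.035]
tcp_rot: [-2.122, -2.315, -0.003]
wrist_force: [-0.7, 0.4, 0.7]
width: 0.194
```

Run:
```python
from h import *
st()
s=bot.read_state();r=s['tool_pos'][:2]-[.5795,.0594]; print(np.linalg.norm(r),np.degrees(np.arctan2(r[1],r[0])))
c=cam('scene','sc');crop(c,305,220,365,290,9,'scc')
```

```text
t 8.85 pos [0.577  0.0876 0.035 ] x [-0.087  0.996  0.002] y [0.996 0.087 0.   ] z [ 0.     0.002 -1.   ] F [-0.7  0.4  0.7] w 0.194 q6 0.02
0.028264240904166897 95.07883774510721
```

View pics/scc.png

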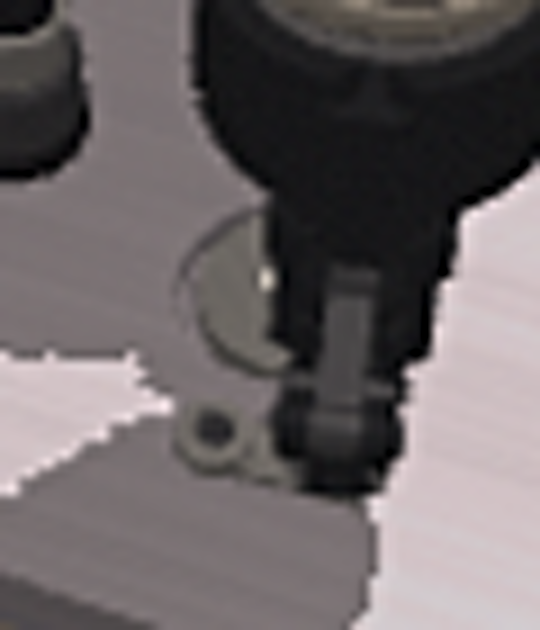

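Call:
servo_tool --plan '[[[-0.02,-0.29,0.1,0,0,-6],[-0.06,-0.58,0.1,0,0,-12],[-0.14,-0.87,0.1,0,0,-18],[-0.24,-1.14,0.1,0,0,-24],[-0.38,-1.4,0.1,0,0,-30],[-0.53,-1.65,0.1,0,0,-36],[-0.72,-1.87,0.1,0,0,-42],[-0.93,-2.08,0.1,0,0,-48],[-1.15,-2.27,0.1,0,0,-54],[-1.4,-2.42,0.1,0,0,-60],[-1.66,-2.56,0.1,0,0,-66],[-1.66,-2.56,0.1,0,0,-66],[-1.66,-2.56,0.1,0,0,-66]]]'

```text
time: 9.98
tool_pos: [0.553, 0.0687, 0.034]
tcp_rot: [-0.526, -3.097, -0.003]
wrist_force: [-0.3, 1.2, 0.1]
width: 0.184
```

Run:
```python
from h import *
st()
s=bot.read_state();r=s['tool_pos'][:2]-[.5795,.0594]; print(np.linalg.norm(r),np.degrees(np.arctan2(r[1],r[0])))
c=cam('scene','sd');crop(c,305,220,365,290,9,'sdc')
```

```text
t 9.98 pos [0.553  0.0687 0.034 ] x [-0.944  0.33   0.001] y [0.33  0.944 0.002] z [ 0.     0.002 -1.   ] F [-0.3  1.2  0.1] w 0.184 q6 -1.16
0.028072884562713393 160.70877632621065
```

View pics/sdc.png

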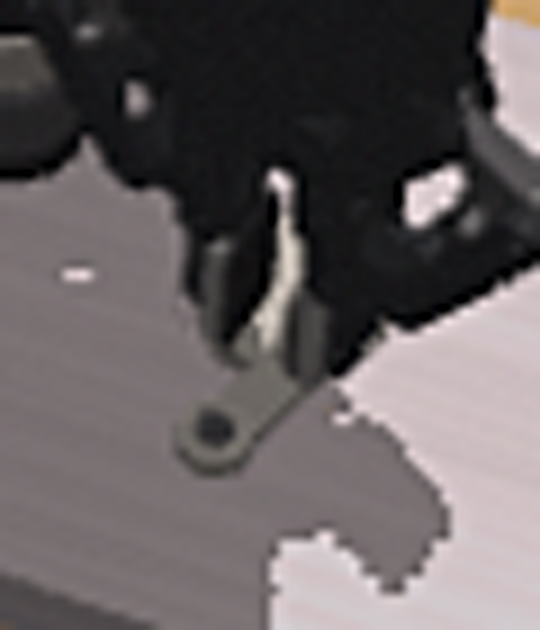

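Call:
servo_tool --plan '[[[-0.02,-0.29,0,0,0,-6],[-0.06,-0.58,0,0,0,-10],[-0.1,-0.72,0,0,0,-11],[-0.13,-0.82,0,0,0,-11],[-0.13,-0.82,0,0,0,-11],[-0.13,-0.82,0,0,0,-11]]]'

```text
time: 10.53
tool_pos: [0.5515, 0.0604, 0.0338]
tcp_rot: [-0.229, -3.133, -0.002]
wrist_force: [-0.7, 0.5, -0.6]
width: 0.185
```

Run:
```python
from h import *
st()
s=bot.read_state();r=s['tool_pos'][:2]-[.5795,.0594]; print(np.linalg.norm(r),np.degrees(np.arctan2(r[1],r[0])))
c=cam('scene','se');crop(c,305,220,365,290,9,'sec')
```

```text
t 10.53 pos [0.5515 0.0604 0.0338] x [-0.989  0.146  0.   ] y [0.146 0.989 0.002] z [-0.     0.002 -1.   ] F [-0.7  0.5 -0.6] w 0.185 q6 -1.36
0.028054115651994813 177.8553699891166
```

View pics/sec.png

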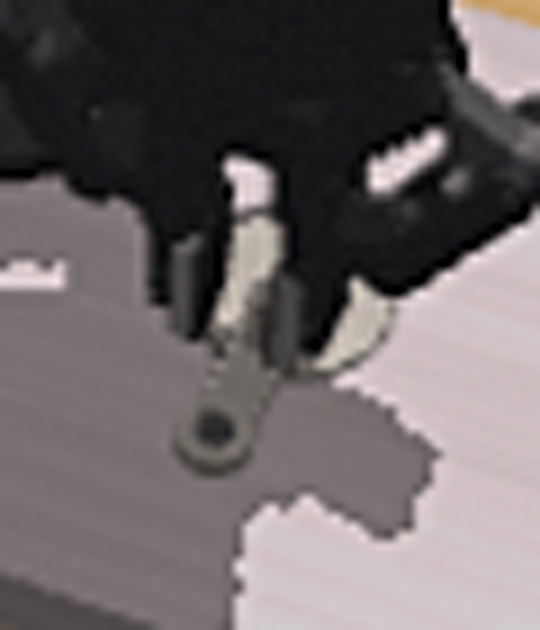

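Call:
servo_tool --plan '[[[0,-0.1,0,0,0,0],[0,-0.2,0,0,0,0],[0,-0.2,0,0,0,0]]]'

```text
time: 10.83
tool_pos: [0.5513, 0.0593, 0.0338]
tcp_rot: [-0.231, -3.133, -0.005]
wrist_force: [-0.3, 5.2, -0.9]
width: 0.187
```

Call:
servo_tool --plan '[[[0,-0.1,0,0,0,0],[0,-0.15,0,0,0,0],[0,-0.15,0,0,0,0]]]'

```text
time: 11.08
tool_pos: [0.5513, 0.0592, 0.0338]
tcp_rot: [0.233, 3.133, 0.009]
wrist_force: [0.3, 7.5, 0.4]
width: 0.188
```

Run:
```python
from h import *
st()
c=cam('scene','sf');crop(c,305,220,365,290,9,'sfc')
```

```text
t 11.08 pos [0.5513 0.0592 0.0338] x [-0.989  0.148  0.   ] y [0.148 0.989 0.005] z [ 0.001  0.005 -1.   ] F [0.3 7.5 0.4] w 0.188 q6 -1.37
```

View pics/sfc.png

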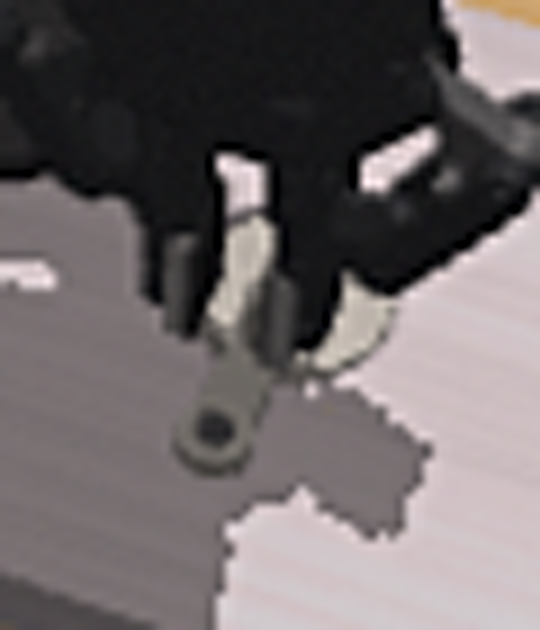

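Call:
servo_tool --plan '[[[0,0.15,0,0,0,0],[0,0.3,0,0,0,0],[0,0.3,0,0,0,0],[0,0.3,-1,0,0,0],[0,0.3,-3,0,0,0],[0,0.3,-6,0,0,0],[0,4,-9,0,0,0],[0,8,-10,0,0,0],[0,12,-10,0,0,0],[0,15,-10,0,0,0],[0,15,-10,0,0,0],[0,15,-10,0,0,0]]]'

```text
time: 12.13
tool_pos: [0.5737, 0.2083, 0.1356]
tcp_rot: [0.228, 3.132, 0.008]
wrist_force: [0.5, 0.3, -0.2]
width: 0.189
```

Run:
```python
from h import *
st()
c=cam('scene','sg');crop(c,250,190,450,330,4,'sgc');crop(c,310,225,360,275,12,'sgz')
t=cam('top','tg');crop(t,200,190,370,310,4.7,'tgc')
Rr=lambda a:np.array([[np.cos(a),-np.sin(a)],[np.sin(a),np.cos(a)]])
for L,z,n in(((.048,0),.0325,'pivot'),((.020,0),.048,'pin'),((.012,0),.0285,'armend')):
    w=np.array([.5305,.066])+Rr(np.radians(-8.5))@L; print(n,((px(c,[*w,z])-[310,225]+.5)*12).round())
```

```text
t 12.13 pos [0.5737 0.2083 0.1356] x [-0.989  0.145 -0.001] y [0.145 0.989 0.005] z [ 0.002  0.005 -1.   ] F [ 0.5  0.3 -0.2] w 0.189 q6 -1.12
pivot [224. 513.]
pin [286. 332.]
armend [298. 363.]
```

View pics/sgc.png

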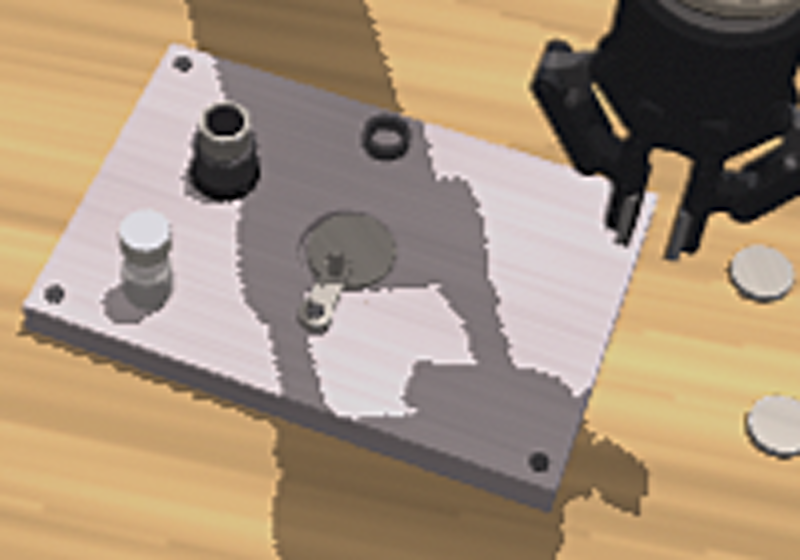

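View pics/sgz.png

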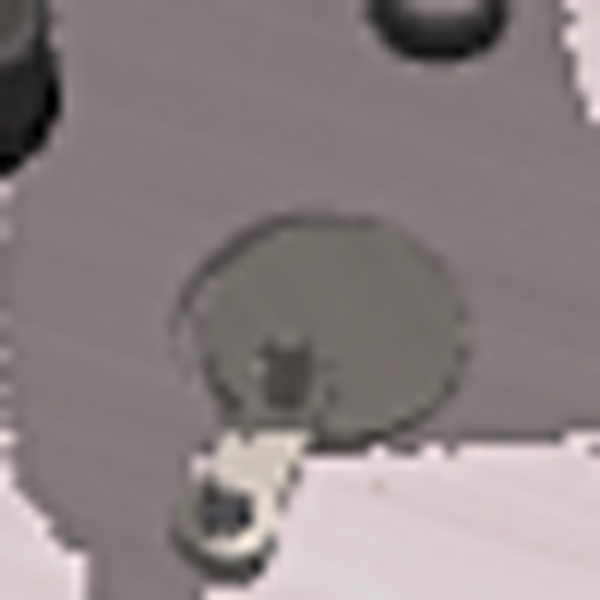

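View pics/tgc.png

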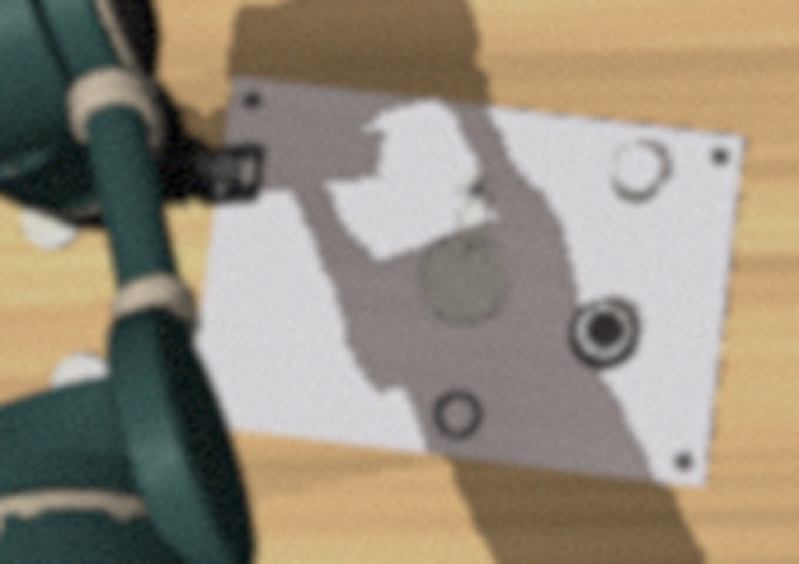

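```bash
python3 -c "
from h import *
print(finish_job()); st()"
```

```text
the job is handed in; nothing more can be done
None
the job is handed in; nothing more can be done
```

The 46 mm disc is down in the port recess and the swing clip is closed over it. I handed the job in at about 12 s, with the gripper clear of everything.

- **Disc:** I pushed it across the panel with two fingertips set 30 mm apart, without lifting it, until it dropped in. In the camera image its outline matches a flush 46 mm circle inside the recess. It lies a millimetre or two towards +y, within the clearance. The smaller discs on the bench (about 34 mm) were left alone.
- **Clip:** I pushed it round by its pin, with the fingers loosely either side and not gripping. It stopped with about 7.5 N at the wrist. The pin's measured direction from the pivot was about 172°, against 171.5° expected when closed. In the final picture the pin is about 1 px from its expected closed position.
- **Other things:** In the last pictures the connector, locknut, and vial on the panel are where they started. I did not compare the mug, tape, driver and the bench vial afterwards, but nothing I did went near them.
- **Disagreement:** The two cameras differed by about 3 mm in x. I used values between the two, and checked the scene camera against where the fingers met the disc; they agreed to about 1 mm.

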